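# Roll a round bar into the V-block

### The job

Roll the round metal bar along the bench by pushing its side with your fingertips, up the V-block's ramp and over the crest, so that it drops and settles in the V groove, lying along the groove with neither end sticking out past the V-block (if it has strayed to one side, nudge it along by its end). Only push it: do not pinch, lift or carry it, and let it turn over as it rolls along the bench before it reaches the ramp. Leave the vial, the petri dish and the coverslip box where they stand, and finish with the bar at rest and your hand clear of it.

Things in the scene. Friction and masses are not known exactly. Their poses are not given: they have to be found in the camera images.
- bar: Loose round bar of bright aluminium, 30 mm thick, 110 mm long, about 0.25 kg, lying on the bench on its round side, a thin dark ring near each end. Origin at its middle, on its axis, 15 mm above the bench. y runs along the bar; z is up at the start; x and z turn as it rolls. Rolls easily, with slight rolling resistance; friction about 0.4. Starts on the ramp side, within 0.22 rad of parallel to the groove.
- vblock: Fixed grey steel V-block, 170 mm wide along its groove (y axis, centred). Origin on the bench under the groove's bottom line, at its middle; z up; x points the way the bar must roll, from ramp to back rail. The groove's bottom is 3 mm above the bench; the far side rises at 60 degrees to 39 mm high at x = 21 mm; the back rail behind it, as high, ends at x = 50 mm.
- ramp_foot (a point): Middle of the ramp's lower edge, level with the bench, 97 mm before the V-block's origin. The ramp is as wide as the block and rises evenly over 80 mm to the crest. Axes as the V-block's.
- crest (a point): Middle of the crest at the top of the ramp, 13 mm above the bench and 17 mm before the V-block's origin. Behind it the near side of the groove falls at 30 degrees. Once the bar's axis is past the crest, the bar drops into the groove by itself. Axes as the V-block's.
- vblock_seat (a point): Where the bar's middle lies when it is seated centrally in the groove: 5.5 mm on the ramp side of the V-block's origin and 23.5 mm above the bench. Axes as the V-block's.
- vial: Bystander: small upright glass vial with pink contents and a white cap, 22 mm across, 52 mm tall, loose. Origin at the centre of its underside.
- petri: Bystander: flat round clear petri dish with pink contents, 58 mm across, 16 mm tall, loose. Origin at the centre of its underside.
- coverslip: Bystander: small white square coverslip box, 29 x 29 mm, 17 mm tall, loose. Origin at the centre of its underside.
Things that resemble listed ones, but are neither listed nor needed, are in the scene too. What is shaped like the bar but pink is not meant.

How it is judged:
On the way:
1. the bar has turned over (at least a quarter turn) by rolling on the bench, before it is on the ramp (angle between bar's own z axis and vertical above 1.57 rad and height (world z) of bar below 0.018 m), for 0.05 s.
At the end, for the whole second after the job is handed in: The bar rests in the V groove: its middle within 4 mm across and 3 mm in height of the seated place and within 30 mm of the groove's middle along it (so no end overhangs), its axis within 0.08 rad of the groove, at rest and not touched by the robot (x of bar in the frame of vblock_seat between -0.004 and 0.004 m and y of bar in the frame of vblock_seat between -0.03 and 0.03 m and z of bar in the frame of vblock_seat between -0.003 and 0.003 m and angle between the y axis of bar and the y axis of vblock, either way round below 0.08 rad and linear speed of bar below 0.02 m/s and angular speed of bar below 0.5 rad/s).
It fails at once if the bar is lifted: it must never rise more than 8 mm above its height when it rolls over the crest (height (world z) of bar above 0.036 m).
It fails at once if the bar is lifted more than 7 mm off the bench before it has reached the ramp (height (world z) of bar above 0.022 m and x of bar in the frame of vblock_seat below -0.11 m).
It fails at once if the glass vial is moved by more than 1 cm (distance of vial from where it was at the start of the episode above 0.01 m).
It fails at once if the petri dish is moved by more than 1 cm (distance of petri from where it was at the start of the episode above 0.01 m).
It fails at once if the coverslip box is moved by more than 1 cm (distance of coverslip from where it was at the start of the episode above 0.01 m).
It also fails if it takes over 61 s, if anything falls off the work surface, if the arm or the gripper's body presses on something with over 40 N, if the wrist force passes 120 N, or if a joint passes its speed limit or range.

### The arm

A 7-joint arm with a two-finger parallel gripper is mounted at the origin on a cart in front of the work surface, level with it; the furniture and walls round the work are solid. World frame = base frame: x ahead of the robot, y to its left, z up, the work surface at z = 0. Lengths are in m, angles in rad, forces in N, time in s.
With the tool pointing down it reaches from about 0.35 to 0.9 m from the base axis. Payload 8.1 kg.
Tool frame: the origin (TCP) lies between the finger pads; the fingertips stand 14 mm ahead of it and the grasp point (between the pads) lies 5 mm behind it; z points along the fingers, y is the direction in which the jaws open and shut (so a half turn about z gives the same grasp; the last joint's range is limited). The gripper opens to 92 mm and grips with 3 to 60 N. Pads are 19 mm wide; open, the fingers measure 130 mm over their backs; the gripper's body (75 mm by 190 mm) begins 47 mm behind the grasp point.
Start: joints at [-1.32, 0.434, 0.025, 1.573, -0.012, 1.134, -0.075], TCP at [0.217, 0.586, 0.241] pointing down, gripper open.
Joint ranges: [-2.62, 2.62], [-0.44, 2.09], [-1.27, 1.32], [0.08, 2.57], [-1.32, 4.46], [0.12, 2], [-2.74, 2.74]. Speed limits (rad/s): [2.22, 2.22, 3.01, 3.01, 3.14, 3.14, 3.14].

### API

Orientations are given as [roll, pitch, yaw] about the fixed x, y, z axes, in that order (R = Rz(yaw) Ry(pitch) Rx(roll)).
In Python, from station import readout, cams, order gives the robot as it stands. The module is installed in compiled form; this text tells all that it offers.
- The arm moves only by the tool drive_tool, never from a script. Its argument "plan" is a list that holds one entry, the list of rows, each a list of 7 numbers: the turn, a rotation vector about the tool's x, y, z in degrees, then the shift along the tool's x, y, z in m, then the finger opening in m, from 0 to 0.0918. A call has exactly 8 rows; each row is the pose to reach, as a shift and turn from the pose commanded when the call began, along the tool's axes at that moment; what a row does not reach only later rows make up. A row lasts 1/8 s, in which the tool goes at most 62.5 mm and 10.7 degrees, less where a joint would pass 70% of its speed; a pose out of reach is approached as far as the arm can. A call with a gripper value outside its range is refused whole. The fingers move at their own pace and stop on an object; "force" is the grip in N (left out, the last holds). Time passes only in rows, so rows that repeat a pose let the fingers close, or fill a call up. It gives the time, the measured TCP pose, the force and the opening at its end, in the units of the state.
- readout.sense(): the state, without advancing time (a new reading comes with each control period).
- cams.get_image(name): name is "side" or "top"; returns a dict with "frame" (420x560x3 uint8, blue, green, red), "fovy" (degrees; the focal length in pixels is half the picture's height over the tangent of half this angle, whatever the lens; pixels are square), "cx", "cy" (the principal point, pixels), "k1" (the pictures are not rectified: a ray, as slopes to the right and down, at radius r is drawn at 1 + k1 r^2 times it, then the intrinsics apply), "pose" (4x4, takes a point from camera to world coordinates). Camera axes: x right, y up, looking along -z (the intrinsics and any distortion apply to the point x, -y, -z); pixel columns grow to the right and rows downward; lengths in m; the calibration is good to about 2 mm. A picture is of the moment at which its call begins. There is no depth.
- order.hand_in(): hands the job in, once; it reports no verdict.
Trained networks look in the newest picture that a camera, given by its name, has taken for a name from the list of things; names that differ only in an ending like _2 or _b are one class to them, and where a whole thing is asked for, a point or a joint stands for the part that bears it (a point fixed in the world has none). Each returns a list of dicts, best first, with "confidence" (0 to 1); they miss things now and then, are a little off and sometimes report something else, mostly with a low value. They report only what shows in the picture. A call takes as long as a camera call. They do not tell look-alikes from the thing itself.
- cams.cut_out(camera, label): "pixels" (420x560 bool, what is visible of it) and "bbox" ([left, top, right, bottom] in pixels, round what is visible of it).
- cams.mark_of(camera, label): "xy" ([column, row] in pixels: a listed point, or the origin of a listed thing).
The state is a dict: "clock": time; "qpos": joint angles; "qd": joint speeds; "effort": joint torques, N m; "position": TCP position; "orientation": TCP orientation; "contact_force": force on the tool from outside, world axes, zero at the start; "ft_torque": the same for the moment, N m; "opening": finger opening in m.
Only numpy, scipy, OpenCV 4.12 (cv2) and the standard library are available. Lean on these libraries where they do the work, as an engineer would, in place of code of your own. Each camera call takes 0.05 s, during which the arm holds its last target.

## Working session

There is one attempt and no reset: what is moved stays moved. The work goes in short steps, Python scripts to look and compute and a tool call to move; the robot and the scene stay as the last step left them, time stands still between calls to the robot, and variables do not carry over. Pictures are saved under pics/ and viewed, and the job is handed in when it is done.

Besides the shell and the picture viewer there is one more tool, called after "Call:" as name(argument=value, ...), one argument or row to a line, values as JSON. drive_tool: Moves the arm, as the interface text tells. Its arguments: {"type":"object","properties":{"plan":{"type":"array"},"force":{"type":"number"}},"required":["plan"]}

```bash
mkdir -p pics; cat > h.py <<'E'
import numpy as np, cv2
from station import readout, cams, order
def ray(im,xy):
    f=im['frame'].shape[0]/2/np.tan(np.radians(im['fovy'])/2)
    K=np.array([[f,0,im['cx']],[0,f,im['cy']],[0,0,1.]])
    p=cv2.undistortPoints(np.array([[xy]],float),K,np.array([im['k1'],0,0,0.]))[0,0]
    T=np.array(im['pose']); d=T[:3,:3]@np.array([p[0],-p[1],-1]); return T[:3,3],d
def at(im,xy,z):
    o,d=ray(im,xy); return o+d*(z-o[2])/d[2]
def proj(im,P):
    T=np.array(im['pose']); c=T[:3,:3].T@(np.array(P)-T[:3,3]); u=np.array([c[0],-c[1]])/-c[2]
    u=u*(1+im['k1']*(u@u)); f=im['frame'].shape[0]/2/np.tan(np.radians(im['fovy'])/2)
    return u*f+[im['cx'],im['cy']]
def near(o1,d1,o2,d2):
    A=np.stack([d1,-d2],1); s=np.linalg.lstsq(A,o2-o1,rcond=None)[0]
    a=o1+s[0]*d1;b=o2+s[1]*d2; return (a+b)/2,np.linalg.norm(a-b)
E
python3 - <<'E'
from h import *
for c in ['top','side']:
    im=cams.get_image(c); cv2.imwrite(f'pics/{c}0.png',im['frame'])
    print(c,im['fovy'],im['k1'],np.round(im['pose'],3).tolist())
    for n,z in [('bar',.015),('vblock',0),('ramp_foot',0),('crest',.013),('vblock_seat',.0235),('vial',0),('petri',0),('coverslip',0)]:
        print(n,[(round(float(m['confidence']),2),np.round(m['xy']).tolist(),np.round(at(im,m['xy'],z)[:2],3).tolist()) for m in cams.mark_of(c,n)][:3])
print(readout.sense())
E
```

```text
top 48.76252709429521 -0.10172700811375505 [[0.015, 0.988, -0.153, 0.339], [-1.0, 0.014, -0.009, 0.13], [-0.007, 0.154, 0.988, 1.07], [0.0, 0.0, 0.0, 1.0]]
bar [(0.94, [251.0, 249.0], [0.41, 0.199]), (0.7, [310.0, 208.0], [0.507, 0.064])]
vblock [(0.72, [376.0, 170.0], [0.602, -0.093])]
ramp_foot [(0.96, [342.0, 196.0], [0.539, -0.012])]
crest [(0.78, [368.0, 174.0], [0.589, -0.07])]
vblock_seat [(0.6, [377.0, 176.0], [0.582, -0.091])]
vial [(0.56, [189.0, 268.0], [0.364, 0.342])]
petri [(0.67, [180.0, 229.0], [0.454, 0.367])]
coverslip [(0.43, [327.0, 141.0], [0.671, 0.023])]
side 50.2029054799775 -0.13907629742895172 [[-0.961, 0.147, -0.236, 0.292], [-0.277, -0.44, 0.854, 0.938], [0.022, 0.886, 0.464, 0.475], [0.0, 0.0, 0.0, 1.0]]
bar [(0.76, [316.0, 236.0], [0.422, 0.188]), (0.63, [291.0, 205.0], [0.504, 0.074])]
vblock [(0.79, [275.0, 174.0], [0.596, -0.115])]
ramp_foot [(0.94, [287.0, 193.0], [0.535, -0.012]), (0.57, [273.0, 172.0], [0.606, -0.127])]
crest [(0.63, [275.0, 173.0], [0.589, -0.092]), (0.48, [286.0, 190.0], [0.535, -0.003])]
vblock_seat [(0.88, [273.0, 169.0], [0.59
[... 199 characters left out ...]
clock': 0.9, 'qpos': array([-1.31961518,  0.4344834 ,  0.02499024,  1.57319106, -0.01159688,
        1.1340205 , -0.07510304]), 'qd': array([ 4.72168421e-04, -1.35179718e-03,  5.65659476e-05,  6.26119300e-04,
       -6.33135525e-04,  2.34630032e-04,  1.81829050e-03]), 'effort': array([-6.00205876e-04, -6.67656684e+01,  9.83216800e-01, -3.14822137e+01,
       -6.09189947e-02,  3.27888981e-02,  6.62663388e-05]), 'position': array([0.21655387, 0.58629555, 0.24075551]), 'orientation': array([3.14154926e+00, 6.96496494e-06, 2.78773385e+00]), 'contact_force': array([-0.76144019,  0.09871402, -1.03260855]), 'ft_torque': array([ 0.0442944 , -0.06383305, -0.01424999]), 'opening': 0.09195294845517997}
```

View pics/top0.png

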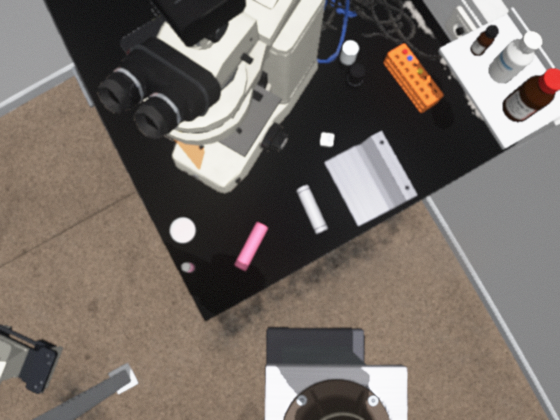

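View pics/side0.png

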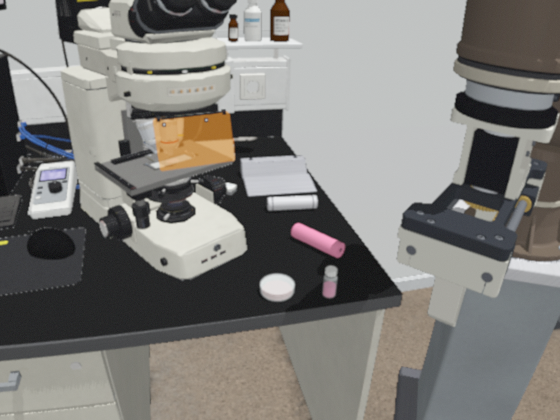

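```bash
python3 - <<'E'
from h import *
for c,(a,b,cc,d) in [('top',(270,120,430,240)),('side',(220,140,340,240))]:
    im=cams.get_image(c); f=im['frame'][b:d,a:cc]; cv2.imwrite(f'pics/{c}1.png',cv2.resize(f,None,fx=5,fy=5,interpolation=cv2.INTER_CUBIC))
    for m in cams.cut_out(c,'bar')+cams.cut_out(c,'vblock'):
        p=m['pixels'].astype(np.uint8); ct=max(cv2.findContours(p,0,2)[0],key=cv2.contourArea); r=cv2.minAreaRect(ct)
        print(c,round(m['confidence'],2),m['bbox'],np.round(r[0]),np.round(cv2.boxPoints(r)).tolist(),p.sum())
E
```

```text
top 0.73 [295.9, 182.7, 329.0, 230.6] [311. 208.] [[294.0, 189.0], [307.0, 183.0], [328.0, 228.0], [315.0, 234.0]] 640
top 0.68 [234.4, 227.2, 268.2, 271.0] [251. 246.] [[233.0, 264.0], [257.0, 221.0], [269.0, 227.0], [245.0, 271.0]] 634
top 0.76 [325.4, 129.9, 416.4, 225.7] [371. 178.] [[324.0, 161.0], [382.0, 130.0], [417.0, 195.0], [359.0, 226.0]] 4647
side 0.6 [291.8, 224.3, 348.0, 253.1] [318. 240.] [[290.0, 235.0], [296.0, 221.0], [346.0, 245.0], [340.0, 258.0]] 787
side 0.75 [243.5, 157.3, 317.8, 195.8] [278. 175.] [[240.0, 158.0], [313.0, 153.0], [315.0, 191.0], [243.0, 196.0]] 2384
```

View pics/top1.png

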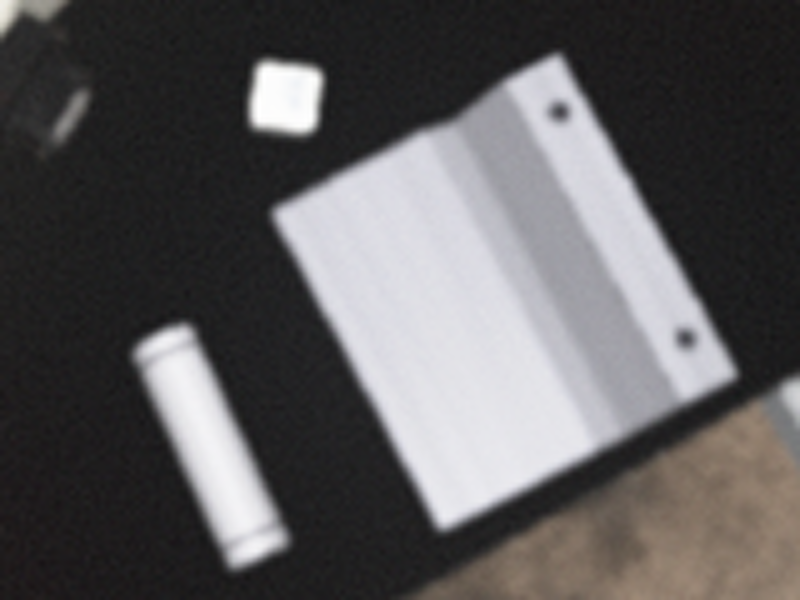

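View pics/side1.png

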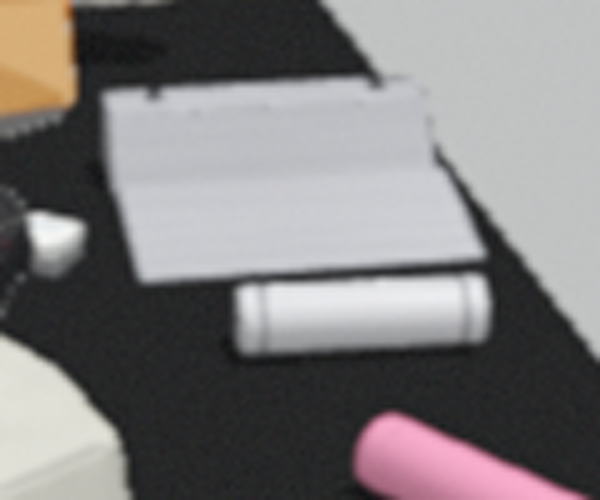

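```bash
cat >> h.py <<'E'
from scipy.optimize import least_squares, minimize
def barhull(im,x,y,yaw,z=.015,S=4):
    pts=[]
    for s in(-.055,.055):
        for t in np.linspace(0,2*np.pi,24,endpoint=False):
            p=np.array([0.015*np.cos(t),s,.015*np.sin(t)]);c,n=np.cos(yaw),np.sin(yaw)
            pts.append(proj(im,[x+c*p[0]-n*p[1],y+n*p[0]+c*p[1],z+p[2]]))
    return cv2.convexHull(np.array(pts,np.float32))
def fitbar(im,x0,z=.015,thr=120,mask=None):
    # soft IoU vs. bright blob near x0
    g=cv2.cvtColor(im['frame'],6)
    if mask is None:
        h=barhull(im,*x0,z).astype(int); roi=np.zeros_like(g); cv2.fillConvexPoly(roi,h,1); roi=cv2.dilate(roi,np.ones((15,15)))
        m=((g>thr)&(roi>0)).astype(np.uint8)
    else: m=mask.astype(np.uint8)
    n,l,st,_=cv2.connectedComponentsWithStats(m)
    if n>2: m=(l==1+np.argmax(st[1:,4])).astype(np.uint8)
    M=m.astype(float)
    def cost(p):
        h=barhull(im,*p,z); R=np.zeros((420*4,560*4),np.uint8)
        cv2.fillConvexPoly(R,np.round((h+.5)*4*16-8).astype(int),255,shift=4)
        R=cv2.resize(R,(560,420),interpolation=cv2.INTER_AREA)/255.
        return 1-np.minimum(R,M).sum()/np.maximum(R,M).sum()
    r=minimize(cost,x0,method='Nelder-Mead',options=dict(initial_simplex=np.array(x0)+np.array([[0,0,0],[.012,0,0],[0,.012,0],[0,0,.15]]),maxiter=150))
    return r.x,1-r.fun
E
python3 - <<'E'
from h import *
t=cams.get_image('top'); s=cams.get_image('side')
def cv(x,y,ox,oy): return np.array([(x+.5)/5-.5+ox,(y+.5)/5-.5+oy])
C={(-.097,.085,0):1,}
# local pts (y=+.085 is left of travel direction)
L=[(-.097,.085,0),(-.097,-.085,0),(.050,.085,.039),(.050,-.085,.039)]
T=[cv(272,212,270,120),cv(440,530,270,120),cv(562,52,270,120),cv(738,378,270,120)]
Sd=[cv(140,283,220,140),cv(487,258,220,140),cv(100,92,220,140),cv(425,82,220,140)]
def w(p,l): c,n=np.cos(p[2]),np.sin(p[2]); return [p[0]+c*l[0]-n*l[1],p[1]+n*l[0]+c*l[1],l[2]]
def res(p,which):
    r=[]
    if 't' in which: r+=[proj(t,w(p,l))-q for l,q in zip(L,T)]
    if 's' in which: r+=[proj(s,w(p,l))-q for l,q in zip(L,Sd)]
    return np.ravel(r)
for wh in ['t','s','ts']:
    r=least_squares(res,[.6,-.1,-.9],args=(wh,)); print(wh,np.round(r.x,4),np.round(r.fun,1))
for im in (t,s):
  print(fitbar(im,[.507,.066,-1.1]))
E
```

```text
t [ 0.5887 -0.0951 -1.0966] [ 0.3 -0.2  0.  -0.1 -0.2  0.6 -0.1 -0.3]
s [ 0.5869 -0.0898 -1.1066] [ 0.1 -0.1 -0.3  0.6  1.2  0.4 -1.  -0.6]
ts [ 0.5884 -0.0944 -1.0997] [ 0.1 -0.2 -0.4 -0.1 -0.4  0.7 -0.5 -0.   0.4 -0.9 -0.3 -0.3  1.2 -0.2
 -1.3 -1.4]
(array([ 0.50425534,  0.06106175, -1.14026297]), np.float64(0.9418613081356711))
(array([ 0.50424149,  0.05899899, -1.13861019]), np.float64(0.9516020370877866))
```

```bash
python3 - <<'E'
from h import *
t=cams.get_image('top'); s=cams.get_image('side')
d=np.array([np.cos(-1.099),np.sin(-1.099)]);n=np.array([-d[1],d[0]]);O=np.array([.5885,-.0947])
def loc(P): v=P[:2]-O; return np.round([v@d,v@n],3)
for nm,px in [('knob',(287,140)),('base corner',(228,190)),('base right',(262,152)),('stage',(283,95)),('column',(320,50))]:
    for z in(.02,.06,.1,.15,.25): P=at(t,px,z); print(nm,z,np.round(P[:2],3),loc(P))
cv2.imwrite('pics/sz.png',cv2.resize(s['frame'][100:280,60:320],None,fx=3,fy=3,interpolation=2))
cv2.imwrite('pics/tz.png',cv2.resize(t['frame'][40:240,160:360],None,fx=3,fy=3,interpolation=2))
E
```

```text
knob 0.02 [0.666 0.12 ] [-0.155  0.167]
knob 0.06 [0.654 0.12 ] [-0.161  0.156]
knob 0.1 [0.642 0.12 ] [-0.167  0.145]
knob 0.15 [0.626 0.121] [-0.175  0.131]
knob 0.25 [0.595 0.122] [-0.19   0.104]
base corner 0.02 [0.545 0.255] [-0.331  0.12 ]
base corner 0.06 [0.537 0.25 ] [-0.33   0.111]
base corner 0.1 [0.529 0.245] [-0.33   0.101]
base corner 0.15 [0.519 0.239] [-0.329  0.09 ]
base corner 0.25 [0.5   0.227] [-0.327  0.067]
base right 0.02 [0.636 0.178] [-0.221  0.167]
base right 0.06 [0.625 0.176] [-0.224  0.156]
base right 0.1 [0.614 0.174] [-0.228  0.145]
base right 0.15 [0.6   0.172] [-0.232  0.131]
base right 0.25 [0.571 0.167] [-0.241  0.104]
stage 0.02 [0.779 0.13 ] [-0.114  0.272]
stage 0.06 [0.762 0.13 ] [-0.122  0.257]
stage 0.1 [0.745 0.13 ] [-0.129  0.242]
stage 0.15 [0.724 0.13 ] [-0.139  0.223]
stage 0.25 [0.683 0.13 ] [-0.158  0.186]
column 0.02 [0.898 0.041] [0.02  0.338]
column 0.06 [0.877 0.045] [0.007 0.32 ]
column 0.1 [0.856 0.048] [-0.006  0.303]
column 0.15 [0.829 0.052] [-0.021  0.281]
column 0.25 [0.776 0.061] [-0.053  0.237]
```

View pics/sz.png

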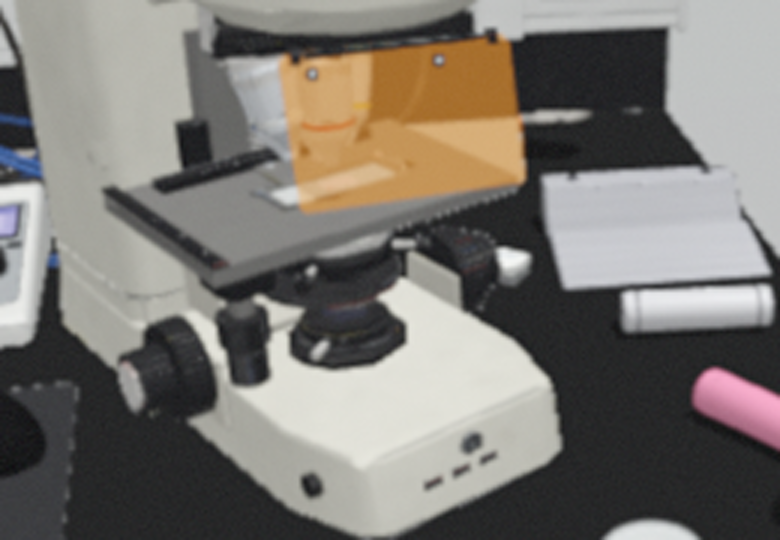

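View pics/tz.png

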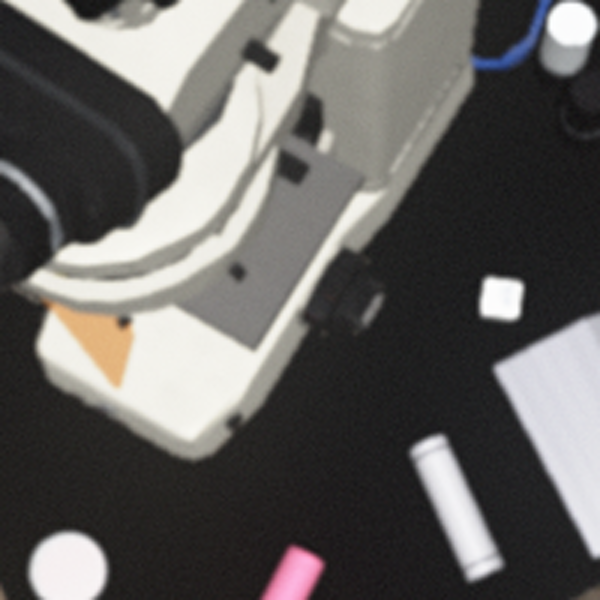

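Call:
drive_tool(
  plan=[
    [[0,0,5.3,-0.04,-0.035,0,0.06],[0,0,10.7,-0.085,-0.074,0,0.06],[0,0,16,-0.13,-0.111,0,0.06],[0,0,21.3,-0.17,-0.148,0,0.06],[0,0,26.7,-0.213,-0.185,0,0.06],[0,0,32,-0.255,-0.222,0,0.06],[0,0,37.4,-0.3,-0.26,0,0.06],[0,0,42.7,-0.34,-0.296,0,0.06]],
  ],
)

```text
clock: 2.4
position: [0.4338, 0.1889, 0.2411]
orientation: [3.141, -0.0, 2.039]
contact_force: [1.0, 0.8, -0.2]
opening: 0.0602
```

Call:
drive_tool(
  plan=[
    [[0,0,0,-0.035,0.002,0.02,0.06],[0,0,0,-0.08,0.004,0.05,0.06],[0,0,0,-0.1055,0.004,0.09,0.06],[0,0,0,-0.1055,0.004,0.13,0.06],[0,0,0,-0.1055,0.004,0.165,0.06],[0,0,0,-0.1055,0.004,0.18,0.06],[0,0,0,-0.1055,0.004,0.18,0.06],[0,0,0,-0.1055,0.004,0.18,0.06]],
  ],
)

```text
clock: 3.4
position: [0.4853, 0.0989, 0.0619]
orientation: [3.14, 0.0, 2.043]
contact_force: [-0.4, -0.1, -0.2]
opening: 0.0602
```

```bash
python3 - <<'E'
from h import *
for c in ['top','side']:
    im=cams.get_image(c); a=(230,150) if c=='top' else (200,120)
    cv2.imwrite(f'pics/{c}2.png',cv2.resize(im['frame'][a[1]:a[1]+120,a[0]:a[0]+160],None,fx=4,fy=4,interpolation=2))
print(readout.sense()['position'],readout.sense()['orientation'])
E
```

```text
[0.4852936  0.09900811 0.06193395] [3.13931646e+00 1.84023190e-04 2.04268587e+00]
```

View pics/top2.png

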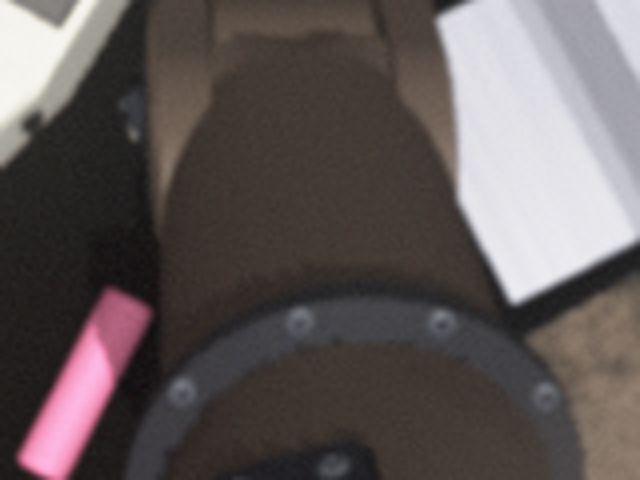

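View pics/side2.png

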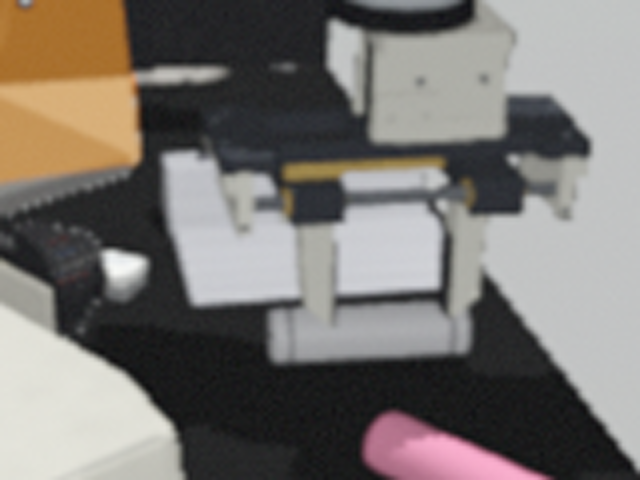

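Call:
drive_tool(
  plan=[
    [[0,0,0,0,0,0.015,0.06],[0,0,0,0,0,0.03,0.06],[0,0,0,0,0,0.037,0.06],[0,0,0,-0.002,0,0.037,0.06],[0,0,0,-0.005,0,0.037,0.06],[0,0,0,-0.009,0,0.037,0.06],[0,0,0,-0.013,0,0.037,0.06],[0,0,0,-0.017,0,0.037,0.06]],
  ],
)

```text
clock: 4.5
position: [0.4924, 0.0832, 0.0239]
orientation: [3.141, 0.0, 2.042]
contact_force: [-2.0, 0.9, 1.0]
opening: 0.0596
```

```bash
python3 - <<'E'
from h import *
im=cams.get_image('side'); a=(200,120)
cv2.imwrite(f'pics/side3.png',cv2.resize(im['frame'][a[1]:a[1]+120,a[0]:a[0]+160],None,fx=4,fy=4,interpolation=2))
print(readout.sense()['position'],readout.sense()['orientation'])
E
```

```text
[0.49261531 0.0827096  0.02390448] [3.14120098e+00 3.57422121e-04 2.04176044e+00]
```

View pics/side3.png

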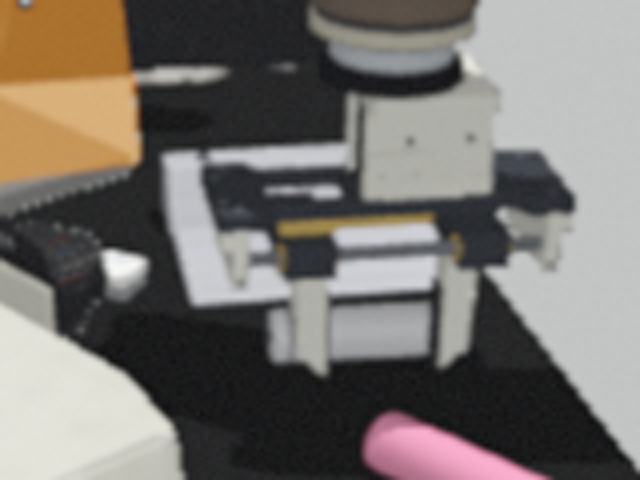

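Call:
drive_tool(
  plan=[
    [[0,0,0,-0.003,0.003,0,0.06],[0,0,0,-0.008,0.003,0,0.06],[0,0,0,-0.013,0.003,0,0.06],[0,0,0,-0.018,0.003,0,0.06],[0,0,0,-0.023,0.003,0,0.06],[0,0,0,-0.028,0.003,0,0.06],[0,0,0,-0.033,0.003,0,0.06],[0,0,0,-0.038,0.003,0,0.06]],
  ],
)

```text
clock: 5.55
position: [0.5122, 0.0507, 0.0237]
orientation: [3.142, -0.0, 2.042]
contact_force: [-0.4, 0.3, -0.3]
opening: 0.0602
```

```bash
cat > look.py <<'E'
from h import *
import sys
im=cams.get_image('side'); a=(200,120)
cv2.imwrite(f'pics/{sys.argv[1]}.png',cv2.resize(im['frame'][a[1]:a[1]+120,a[0]:a[0]+160],None,fx=4,fy=4,interpolation=2))
s=readout.sense();p=s['position']
d=np.array([np.cos(-1.099),np.sin(-1.099)]);n=np.array([-d[1],d[0]]);O=np.array([.5885,-.0947])
print('tcp local',np.round([(p[:2]-O)@d,(p[:2]-O)@n,p[2]],4),s['contact_force'],s['orientation'][2])
E
python3 look.py side4
```

```text
tcp local [-0.1634 -0.0019  0.0238] [ 0.59337986 -1.17640484 -0.66158813] 2.041670702103621
```

View pics/side4.png

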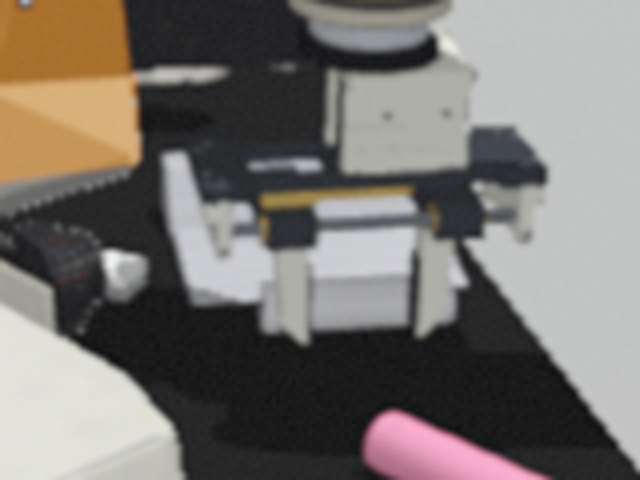

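Call:
drive_tool(
  plan=[
    [[0,0,0,-0.004,0,0,0.06],[0,0,0,-0.009,0,0,0.06],[0,0,0,-0.014,0,0,0.06],[0,0,0,-0.019,0,0,0.06],[0,0,0,-0.024,0,0,0.06],[0,0,0,-0.029,0,0,0.06],[0,0,0,-0.034,0,0,0.06],[0,0,0,-0.039,0,0,0.06]],
  ],
)

```text
clock: 6.6
position: [0.53, 0.016, 0.0237]
orientation: [3.141, -0.0, 2.042]
contact_force: [-0.0, 0.3, 0.8]
opening: 0.0602
```

```bash
python3 look.py side5
```

```text
tcp local [-0.1243 -0.0019  0.0238] [ 0.21846593 -0.89007738 -0.01907383] 2.041766112393595
```

View pics/side5.png

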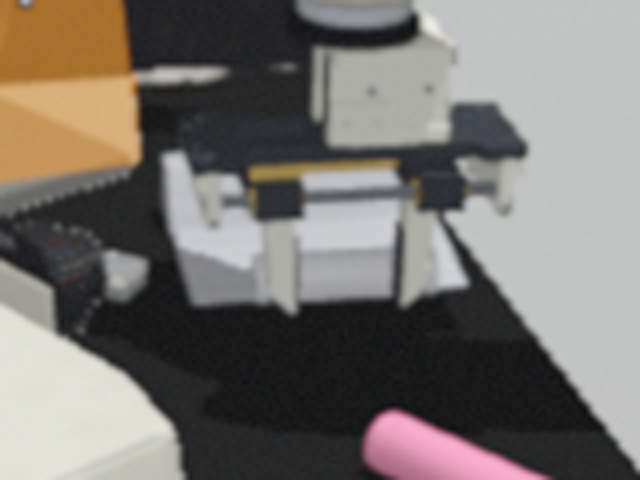

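Call:
drive_tool(
  plan=[
    [[0,0,0,-0.004,0,-0.001,0.06],[0,0,0,-0.009,0,-0.002,0.06],[0,0,0,-0.014,0,-0.003,0.06],[0,0,0,-0.019,0,-0.0035,0.06],[0,0,0,-0.024,0,-0.0045,0.06],[0,0,0,-0.029,0,-0.0055,0.06],[0,0,0,-0.034,0,-0.006,0.06],[0,0,0,-0.039,0,-0.007,0.06]],
  ],
)

```text
clock: 7.65
position: [0.5476, -0.0188, 0.0307]
orientation: [-3.142, -0.0, 2.042]
contact_force: [-1.2, 1.6, 0.9]
opening: 0.0602
```

```bash
python3 look.py side6
```

```text
tcp local [-0.0852 -0.0019  0.031 ] [ 0.43571327 -0.30596053  0.20785973] 2.0417147417759822
```

View pics/side6.png

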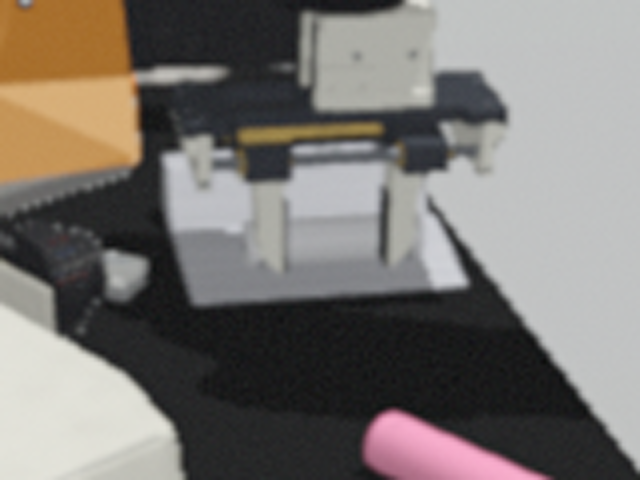

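Call:
drive_tool(
  plan=[
    [[0,0,0,-0.005,0,-0.001,0.06],[0,0,0,-0.01,0,-0.002,0.06],[0,0,0,-0.015,0,-0.003,0.06],[0,0,0,-0.02,0,-0.0035,0.06],[0,0,0,-0.025,0,-0.0045,0.06],[0,0,0,-0.029,0,-0.0055,0.06],[0,0,0,-0.033,0,-0.006,0.06],[0,0,0,-0.037,0,-0.006,0.06]],
  ],
)

```text
clock: 8.7
position: [0.5645, -0.0516, 0.0368]
orientation: [3.141, -0.0, 2.043]
contact_force: [-0.9, 0.8, 1.4]
opening: 0.0597
```

```bash
python3 look.py side7
```

```text
tcp local [-0.0485 -0.0019  0.0368] [ 0.72408679 -0.94786138  0.70800662] 2.041928145645462
```

View pics/side7.png

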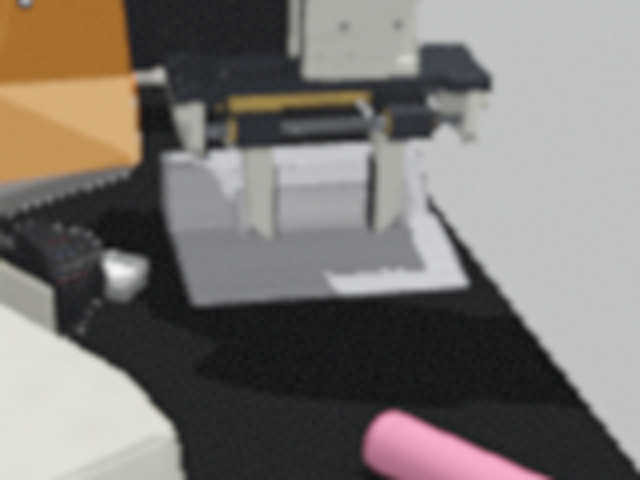

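Call:
drive_tool(
  plan=[
    [[0,0,0,-0.003,0,-0.001,0.06],[0,0,0,-0.006,0,-0.001,0.06],[0,0,0,-0.009,0,-0.001,0.06],[0,0,0,-0.011,0,-0.001,0.06],[0,0,0,-0.011,0,-0.001,0.06],[0,0,0,-0.011,0,-0.001,0.06],[0,0,0,-0.011,0,-0.001,0.06],[0,0,0,-0.011,0,-0.001,0.06]],
  ],
)

```text
clock: 9.75
position: [0.5693, -0.0612, 0.0377]
orientation: [3.142, -0.0, 2.043]
contact_force: [0.3, 0.2, 0.4]
opening: 0.0598
```

```bash
python3 look.py side8
```

```text
tcp local [-0.0386 -0.0018  0.0377] [ 0.82219557 -0.76942629  1.23134419] 2.042512854616058
```

View pics/side8.png

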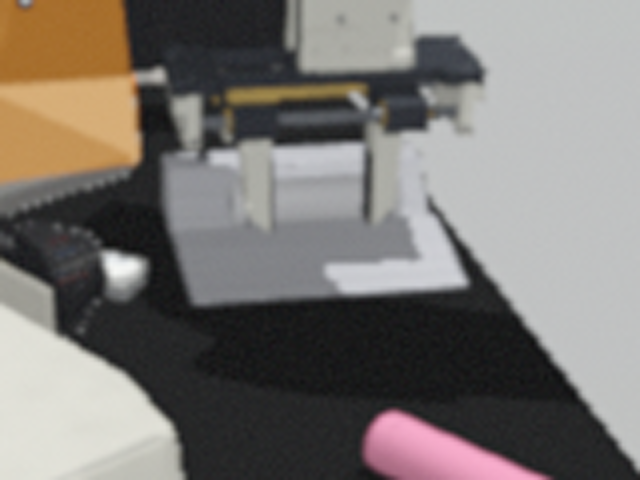

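Call:
drive_tool(
  plan=[
    [[0,0,0,0.01,0,0,0.06],[0,0,0,0.025,0,-0.005,0.06],[0,0,0,0.04,0,-0.02,0.06],[0,0,0,0.06,0,-0.05,0.06],[0,0,0,0.1,0,-0.08,0.06],[0,0,0,0.15,0,-0.12,0.06],[0,0,0,0.2,0,-0.16,0.06],[0,0,0,0.24,-0.02,-0.18,0.06]],
  ],
)

```text
clock: 10.8
position: [0.442, 0.1466, 0.2206]
orientation: [3.137, -0.0, 2.045]
contact_force: [-0.1, 1.0, 0.5]
opening: 0.0601
```

```bash
python3 look.py side9; python3 - <<'E'
from h import *
im=cams.get_image('top');cv2.imwrite('pics/top9.png',cv2.resize(im['frame'][120:240,270:430],None,fx=5,fy=5,interpolation=2))
E
```

```text
tcp local [-0.2865 -0.0233  0.2218] [-4.35710347  3.07827341  1.53039501] 2.0488104525793585
```

View pics/side9.png

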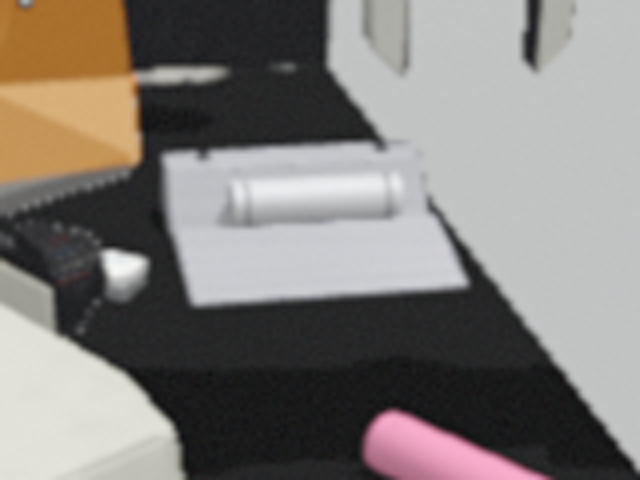

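View pics/top9.png

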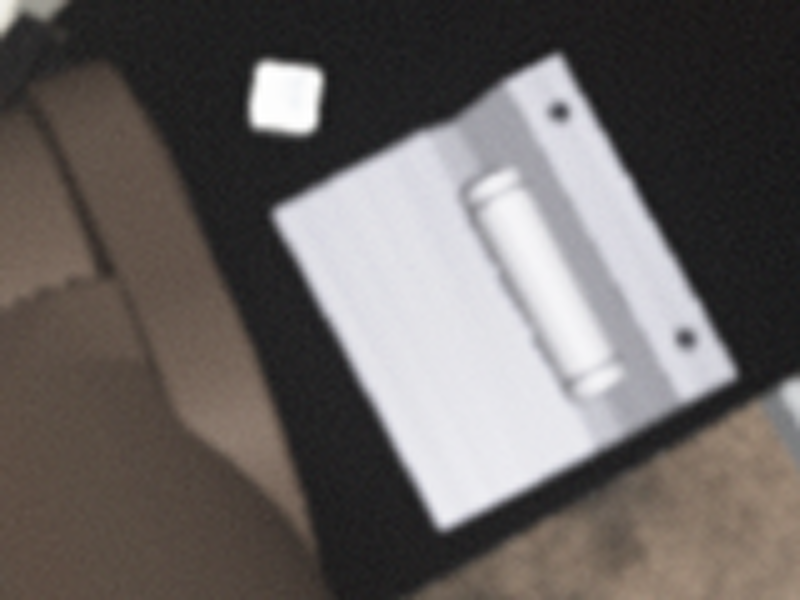

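```bash
python3 - <<'E'
from h import *
t=cams.get_image('top')
d=np.array([np.cos(-1.099),np.sin(-1.099)]);n=np.array([-d[1],d[0]]);O=np.array([.5885,-.0947])
s=.9
def cv(x,y): return [(x+.5)/5-.5+270,(y+.5)/5-.5+120]
a=at(t,cv(492,184),.0235);b=at(t,cv(594,380),.0235)
m=(a+b)[:2]/2-O-(-.0055)*d; v=(b-a)[:2]
print('seat-frame x,y',m@d,m@n,'angle',np.arctan2(v@d,-(v@n)),np.linalg.norm(v))
for c in ['top','side']:
    im=cams.get_image(c)
    for q in ['vial','petri','coverslip']: print(c,q,[(round(float(k['confidence']),2),np.round(k['xy'],1).tolist()) for k in cams.mark_of(c,q)][:1])
print(order.hand_in(),readout.sense()['clock'])
E
```

```text
seat-frame x,y 0.0012427981370623407 -0.0045963071106430815 angle -0.012007977324354257 0.10314479020267156
top vial [(0.47, [191.1, 269.2])]
top petri [(0.72, [182.0, 229.2])]
top coverslip [(0.66, [327.0, 142.9])]
side vial [(0.61, [327.4, 294.8])]
side petri [(0.93, [277.4, 290.1])]
side coverslip [(0.69, [276.0, 291.2])]
the job is handed in; nothing more can be done
the job is handed in; nothing more can be done
```

The bar is seated in the V groove, and I handed the job in shortly after the last move, which ended at 10.8 s. The hand-in gave no verdict.

**What I did:** I rolled the bright bar about 75 mm along the bench with two fingertips, then up the ramp and over the crest. It dropped into the groove by itself. I then backed the hand off and raised it, well clear of the bar. The gripper never pinched or lifted the bar.

**Last checks, from the top picture:**

| Check | Measured | Limit |
|---|---|---|
| Offset across the groove | about 1 mm | 4 mm |
| Offset along the groove | about 5 mm | 30 mm |
| Angle to the groove | about 0.01 rad | 0.08 rad |

- **Accuracy:** these come from points I marked by hand in the picture. The marks put the bar at 103 mm long instead of 110 mm, so expect a few millimetres of error.
- **Not measured directly:** I inferred the bar's height from it lying visibly in the groove. I inferred the quarter turn on the bench from the distance it rolled, not from seeing it turn. I did not measure its speed at the end.
- **Bystanders:** the vial, petri dish and coverslip box were found within 3 pixels of where they started. The exception is the coverslip box in the side view: the network's best guess there landed on the petri dish. The top view and the side picture both show the box in its original place.

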